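# Sweep the used caps into the tray's gutter

### The arm

A 6-joint arm with a two-finger parallel gripper is mounted at the origin on the work surface. World frame = base frame: x ahead of the robot, y to its left, z up, the work surface at z = 0. Lengths are in m, angles in rad, forces in N, time in s.
With the tool pointing down it reaches from about 0.3 to 0.775 m from the base axis. Payload 14.6 kg.
Tool frame: the origin (TCP) lies between the finger pads; the fingertips stand tip_reach ahead of it and the grasp point (between the pads) lies 2 mm behind it (tip_reach is the distance from the TCP to the fingertips, in m); z points along the fingers, y is the line along which they close (so a half turn about z gives the same grasp; the last joint's range is limited). The gripper opens to 94 mm and grips with 3 to 60 N. Pads are 16 mm wide; open, the fingers measure 119 mm over their backs; the gripper's body (75 mm by 177 mm) begins 78 mm behind the grasp point.
Start: joints at [-1.406, 0.3, 1.521, -0, 1.321, -0.067], TCP at [0.126, -0.535, 0.222] pointing down, gripper open.
Joint ranges: [-3.03, 3.03], [-0.79, 2.21], [0.23, 2.52], [-1.04, 4.18], [0, 3.07], [-2.55, 2.55]. Speed limits (rad/s): [2.22, 2.22, 2.57, 3.14, 3.14, 3.14].

### API

Orientations are given as a rotation vector (axis times angle).
In Python, from plant import observe, capture, hand_in, tip_reach gives the robot as it stands. The module is installed in compiled form; this text tells all that it offers.
- The arm moves only by the shell command python3 -m inch 'ROWS' [FORCE]. ROWS is JSON, a list of rows, each a list of 7 numbers: the shift along the world's x, y, z as a fraction of full scale, then the turn, a rotation vector about the world's x, y, z as a fraction of full scale, then the finger opening in mm, from 0 to 94. In form: [[tx, ty, tz, wx, wy, wz, gripper], ...]. A call has 1 to 12 rows; each row is the pose to reach, as a shift and turn from the pose commanded when the call began; what a row does not reach only later rows make up. Full scale, the value 1, is 800 mm for a shift and 2 rad for a turn. A row lasts 1/12 s, in which the tool goes at most 41.7 mm and 7.16 degrees, less where a joint would pass 70% of its speed; a pose out of reach is approached as far as the arm can. A call with a number of a shift or a turn outside -1 to 1 is refused whole. A call with a gripper value outside its range is refused whole. The fingers move at their own pace and stop on an object; FORCE is the grip in N (left out, the last holds). Time passes only in rows, so rows that repeat a pose let the fingers close. It gives the time, the measured TCP pose, the force, the opening and the grip force at its end, in the units of the state.
- observe(): the state, without advancing time (a new reading comes with each control period).
- capture(name): name is "side" or "top" or "wrist"; returns a dict with "pixels" (420x560x3 uint8, blue, green, red), "fx", "fy", "cx", "cy" (pixels), "origin" and "rotation" of the camera in the world. Camera axes: x right, y up, looking along -z (the intrinsics and any distortion apply to the point x, -y, -z); pixel columns grow to the right and rows downward; lengths in m; the calibration is good to about 2 mm. A picture is of the moment at which its call begins. There is no depth.
- hand_in(): hands the job in; it is judged then, once.
The state is a dict: "t": time; "joint_pos": joint angles; "joint_velocities": joint speeds; "tau": joint torques, N m; "ee_pos": TCP position; "tcp_rot": TCP orientation; "contact_force": force on the tool from outside, world axes, zero at the start; "wrist_torque": the same for the moment, N m; "grip_width": opening from 0.0 (shut) to 1.0 (fully open); "grip_force": force on a finger pad.
Only numpy, scipy, OpenCV 4.12 (cv2) and the standard library are available. Lean on these libraries where they do the work, as an engineer would, in place of code of your own. Each camera call takes 0.05 s, during which the arm holds its last target. There are 200 camera calls.

### The job

Clear the sorting tray: use the fingertips to sweep the three loose black screw caps across the platform and over its far edge, so that all three lie down in the gutter. Only push them, never pick them up, and leave the dropper bottle, the closed vial and everything else on the desk standing where they are.

Things in the scene. Friction and masses are not known exactly. Their poses are not given: they have to be found in the camera images.
- tray: Fixed aluminium sorting tray, 222 x 318 mm. Origin: centre of its underside, on the table; z up, x from near rim to gutter, y along the gutter. Flat platform, top 30 mm above the table, x -105 to +55 mm, y -153 to +153 mm; rims 6 mm thick stand 6 mm above it on its near side and both sides. Its far edge (x = +55) has no rim: there it drops to the gutter.
- gutter (a point): Centre of the gutter's floor, at x = +81 mm in the tray's frame, 4 mm above the table (26 mm below the platform). The gutter spans x = +55 to +107 mm and y = -153 to +153 mm of the tray's frame; its outer wall and ends are 6 mm thick and stand 42 mm above the table.
- cap_large_mid (a point): The large of three loose black plastic screw caps lying flat on the platform: a ribbed disc 36 mm across and 15 mm high, 14 to 28 g. The point is its centre, half-way up. It slides when pushed and drops into the gutter once its centre is past the platform's edge.
- cap_large: The same large cap; origin at the centre of its underside, z along its axis.
- cap_medium_mid (a point): The medium of three loose black plastic screw caps lying flat on the platform: a ribbed disc 31 mm across and 14 mm high, 14 to 28 g. The point is its centre, half-way up. It slides when pushed and drops into the gutter once its centre is past the platform's edge.
- cap_medium: The same medium cap; origin at the centre of its underside, z along its axis.
- cap_small_mid (a point): The small of three loose black plastic screw caps lying flat on the platform: a ribbed disc 26 mm across and 13 mm high, 14 to 28 g. The point is its centre, half-way up. It slides when pushed and drops into the gutter once its centre is past the platform's edge.
- cap_small: The same small cap; origin at the centre of its underside, z along its axis.
- dropper: Small amber dropper bottle with a black top, standing on the platform among the caps: 28 mm across, 65 mm tall. Origin: centre of its underside. Not to be disturbed.
- vial: Small white vial closed with a black cap, standing on the platform among the caps: 29 mm across, 49 mm tall. Origin: centre of its underside. Not to be disturbed.
- slidebox: Closed grey slide box on the table to the right of the tray, 78 x 108 x 38 mm. Origin: centre of its underside. Not to be disturbed.
- petri: Whitish translucent covered round dish on the table to the left of the tray, 94 mm across, 16 mm tall. Origin: centre of its underside. Not to be disturbed.
- jar: Clear glass jar with a black lid on the table, left and beyond, 56 mm across, 70 mm tall. Origin: centre of its underside. Not to be disturbed.

How it is judged:
At the end, for the whole second after the job is handed in: All three caps at rest in the gutter (centres between platform edge and outer wall, under 27 mm above the tray's underside, so below the platform's top); dropper bottle, vial, slide box, dish and jar within 12 mm of their starts and upright within 0.15 rad (x of cap_large_mid in the frame of tray between 0.055 and 0.107 m and y of cap_large_mid in the frame of tray between -0.153 and 0.153 m and z of each of cap_large_mid, cap_medium_mid, cap_small_mid in the frame of tray below 0.027 m and linear speed of each of cap_large, cap_medium, cap_small below 0.02 m/s and x of cap_medium_mid in the frame of tray between 0.055 and 0.107 m and y of cap_medium_mid in the frame of tray between -0.153 and 0.153 m and x of cap_small_mid in the frame of tray between 0.055 and 0.107 m and y of cap_small_mid in the frame of tray between -0.153 and 0.153 m and distance of each of dropper, vial, slidebox, petri, jar from where it was at the start of the episode below 0.012 m and angle between each of dropper, vial, slidebox, petri, jar's own z axis and vertical below 0.15 rad); the robot touches nothing.
It fails at once if a cap is lifted: its centre more than 25 mm above the tray's platform (z of any of cap_large_mid, cap_medium_mid, cap_small_mid in the frame of tray above 0.055 m).
It fails at once if the dropper bottle is shoved more than 12 mm, lifted or tipped (distance of dropper from where it was at the start of the episode above 0.012 m or angle between dropper's own z axis and vertical above 0.3 rad).
It fails at once if the closed vial is shoved more than 12 mm, lifted or tipped (distance of vial from where it was at the start of the episode above 0.012 m or angle between vial's own z axis and vertical above 0.3 rad).
It fails at once if the slide box, dish or jar is shoved more than 12 mm, lifted or tipped (distance of any of slidebox, petri, jar from where it was at the start of the episode above 0.012 m or angle between any of slidebox, petri, jar's own z axis and vertical above 0.3 rad).
It also fails if it takes over 48 s, if anything falls off the work surface, if the arm or the gripper's body presses on something with over 40 N, if the wrist force passes 120 N, or if a joint passes its speed limit or range.

## Working session

There is one attempt and no reset: what is moved stays moved. The work goes in short steps, Python scripts to look and compute and a shell command to move; the robot and the scene stay as the last step left them, time stands still between calls to the robot, and variables do not carry over. Pictures are saved under pics/ and viewed, at most 12 in all, crops included, and the job is handed in when it is done.

```bash
mkdir -p pics
python3 - <<'E'
from plant import observe,capture,tip_reach
import cv2,json,pickle
s=observe();print(s['t'],s['ee_pos'],s['tcp_rot'],s['grip_width'],tip_reach)
d={}
for n in("top","side"):
    c=capture(n);d[n]=c;cv2.imwrite(f'pics/{n}0.png',c['pixels']);print(n,{k:v for k,v in c.items() if k!='pixels'})
pickle.dump(d,open('c0.pkl','wb'))
E
```

```text
0.0 [ 0.12631139 -0.53504259  0.22186149] [-3.11931572e+00 -3.63175458e-01  6.77840876e-05] 0.9964454217577072 0.017
top {'fx': 504.74824192447574, 'fy': 504.74824192447574, 'cx': 280.65692967181656, 'cy': 211.83794941904253, 'origin': array([0.34133136, 0.0087104 , 1.15269783]), 'rotation': array([ 0.13893263, -0.14191822, -1.59265769])}
side {'fx': 396.4348366736822, 'fy': 396.4348366736822, 'cx': 275.3302581903717, 'cy': 207.7977624842672, 'origin': array([0.39322717, 0.61090283, 0.7170088 ]), 'rotation': array([ 0.11482007, -1.10746114, -2.68736116])}
```

View pics/top0.png

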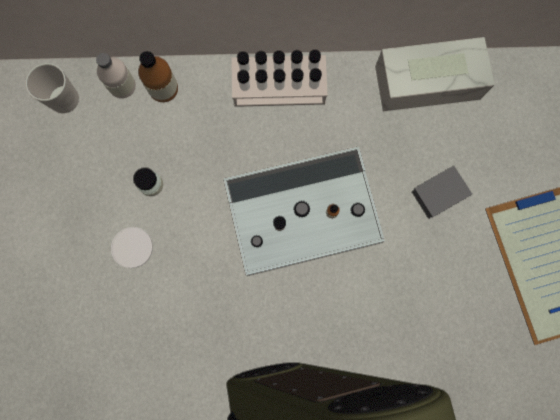

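View pics/side0.png

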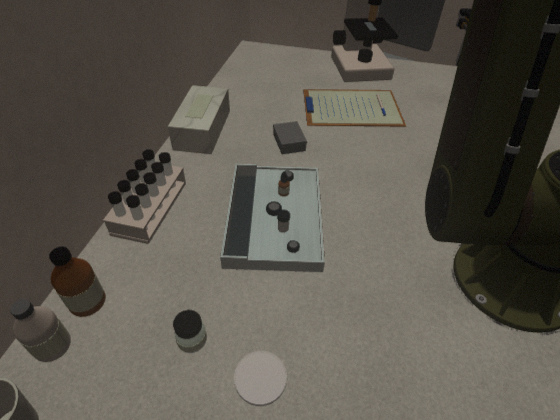

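The top view shows the tray around (305,212) with the gutter at the top. Left to right: small cap (257,241), vial (280,223), large cap (302,209), dropper (333,211) and medium cap (358,210). I'll enlarge this for exact pixels.

Run:
```python
import cv2
im=cv2.imread('pics/top0.png')[140:285,215:395]
cv2.imwrite('pics/crop0.png',cv2.convertScaleAbs(cv2.resize(im,None,fx=4,fy=4,interpolation=cv2.INTER_CUBIC),alpha=1.4,beta=10))
```

```text
(no output)
```

View pics/crop0.png

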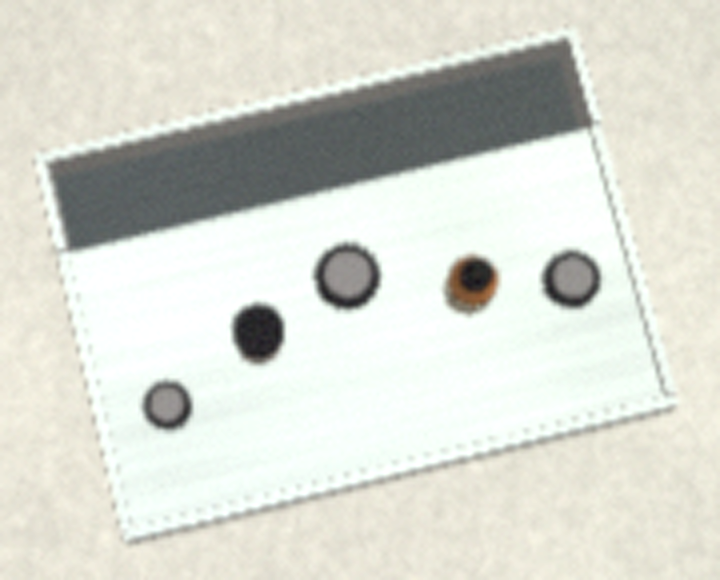

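The crop shows the platform edge running (70,249) to (590,128). Caps: small (167,404), large (347,275), medium (572,278). Vial top (258,332), dropper top (475,273).

```bash
cat > h.py <<'E'
import numpy as np
from scipy.spatial.transform import Rotation as R
def ray(c,u,v,z):
    d=R.from_rotvec(c['rotation']).apply([(u-c['cx'])/c['fx'],-(v-c['cy'])/c['fy'],-1])
    return (c['origin']+d*(z-c['origin'][2])/d[2])[:2]
def crop(c,U,V,z,u0=215,v0=140,k=4): return ray(c,u0+(U+.5)/k-.5,v0+(V+.5)/k-.5,z)
E
python3 - <<'E'
import pickle;from h import *
from plant import observe
c=pickle.load(open('c0.pkl','rb'))['top']
P={'TL':(40,157,.042),'TR':(571,32,.042),'BL':(128,540,.036),'BR':(676,403,.036),'EL':(70,249,.030),'ER':(590,128,.030)}
loc={'TL':(.113,.159),'TR':(.113,-.159),'BL':(-.111,.159),'BR':(-.111,-.159),'EL':(.055,.153),'ER':(.055,-.153)}
W=np.array([crop(c,*P[k]) for k in P]);L=np.array([loc[k] for k in P])
a=(L-L.mean(0))@[1,1j];b=(W-W.mean(0))@[1,1j]
th=np.angle((a.conj()*b).sum());M=np.array([[np.cos(th),-np.sin(th)],[np.sin(th),np.cos(th)]])
o=W.mean(0)-M@L.mean(0);print('tray',o,th,'res mm',np.round((W-(L@M.T+o))*1e3,1).tolist())
np.savez('tray.npz',o=o,th=th,M=M)
for n,p in dict(small=(167,404,.043),large=(347,275,.045),medium=(572,278,.044),vial=(258,332,.079),dropper=(475,273,.095)).items():
    w=crop(c,*p);print(n,w.round(4),'tray',(M.T@(w-o)).round(4))
s=observe();print(R.from_rotvec(s['tcp_rot']).as_matrix().round(3))
E
```

```text
tray [ 0.54540556 -0.04731786] 0.21286760413213446 res mm [[-1.8, -3.3], [-3.5, 3.4], [0.8, -2.2], [1.3, 2.8], [2.5, -0.5], [0.7, -0.1]]
small [0.4779 0.0593] tray [-0.0434  0.1185]
large [ 0.5474 -0.0425] tray [0.003  0.0043]
medium [ 0.5426 -0.1681] tray [-0.0283 -0.1174]
vial [0.5112 0.008 ] tray [-0.0218  0.0613]
dropper [ 0.5374 -0.1084] tray [-0.0208 -0.058 ]
[[ 0.973  0.23  -0.   ]
 [ 0.23  -0.973  0.001]
 [ 0.    -0.001 -1.   ]]
```

```bash
python3 -m inch '[[0.48,0.45,-0.09,0,0,-0.01,8],[0.48,0.45,-0.09,0,0,-0.01,8],[0.48,0.45,-0.09,0,0,-0.01,8],[0.48,0.45,-0.09,0,0,-0.01,8],[0.48,0.45,-0.09,0,0,-0.01,8],[0.48,0.45,-0.09,0,0,-0.01,8],[0.48,0.45,-0.09,0,0,-0.01,8],[0.48,0.45,-0.09,0,0,-0.01,8],[0.48,0.45,-0.09,0,0,-0.01,8],[0.48,0.45,-0.09,0,0,-0.01,8],[0.48,0.45,-0.09,0,0,-0.01,8],[0.48,0.45,-0.09,0,0,-0.01,8]]'
cat >> h.py <<'E'
def report():
    from plant import observe
    T=np.load('tray.npz');s=observe();m=R.from_rotvec(s['tcp_rot']).as_matrix()
    print('t',round(s['t'],2),'w',s['ee_pos'].round(4),'tray',(T['M'].T@(s['ee_pos'][:2]-T['o'])).round(4),'yaw',round(np.arctan2(m[1,0],m[0,0])-float(T['th']),4),'F',np.round(s['contact_force'],1),'open',round(s['grip_width']*94,1))
E
python3 - <<'E'
from h import *;report()
from plant import capture
import cv2,pickle
c=capture('wrist');pickle.dump(c,open('w1.pkl','wb'));cv2.imwrite('pics/w1.png',c['pixels']);print(c['origin'],c['rotation'])
E
```

```text
t: 1.1
ee_pos: [0.4889, -0.1946, 0.1543]
tcp_rot: [-3.124, -0.332, 0.0]
contact_force: [0.7, -0.6, 0.4]
grip_width: 0.186
grip_force: 0.0
t 1.1 w [ 0.4889 -0.1946  0.1543] tray [-0.0864 -0.132 ] yaw -0.001 F [ 0.7 -0.6  0.4] open 17.4
[ 0.56462875 -0.17907488  0.31603923] [-0.22819261  0.1849277  -1.34905257]
```

View pics/w1.png

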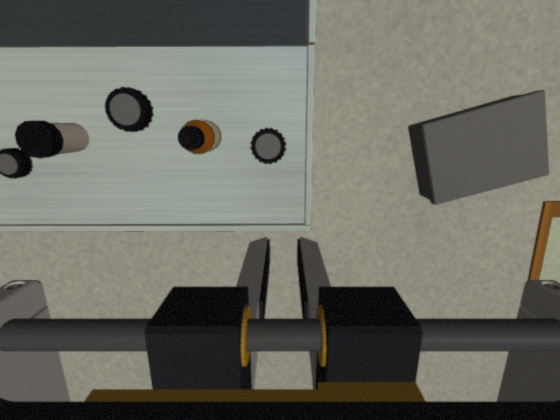

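The wrist view shows medium cap (268,146), dropper top (191,138) with its body to the right, large cap (129,108), vial top (40,139) and small cap (13,163). The platform's far right corner is at (309,45).

Run:
```python
import pickle;from h import *
c=pickle.load(open('w1.pkl','rb'));T=np.load('tray.npz')
for n,p in dict(corner=(309,45,.03),edgeL=(2,47,.03),nearR=(306,225,.03),medium=(268,146,.044),large=(129,108,.045),small=(13,163,.043),dropper=(191,138,.095),vial=(38,139,.079)).items():
    w=ray(c,*p);print(n,w.round(4),(T['M'].T@(w-T['o'])).round(4))
```

```text
corner [ 0.6333 -0.1868] [ 0.0565 -0.1549]
edgeL [0.5762 0.0705] [0.055  0.1086]
nearR [ 0.4746 -0.2218] [-0.1061 -0.1556]
medium [ 0.5438 -0.1697] [-0.0275 -0.1193]
large [ 0.55   -0.0472] [ 0.0045 -0.0009]
small [0.4802 0.0526] [-0.0426  0.1115]
dropper [ 0.5415 -0.1165] [-0.0184 -0.0668]
vial [0.5143 0.0028] [-0.0198  0.0556]
```

```bash
python3 -m inch '[[0.026,0.024,-0.03,0,0,0,8],[0.026,0.024,-0.03,0,0,0,8],[0.026,0.024,-0.03,0,0,0,8],[0.026,0.024,-0.03,0,0,0,8],[0.026,0.024,-0.03,0,0,0,8]]' >/dev/null; python3 -c "from h import *;report()"
```

```text
t 1.57 w [ 0.5083 -0.1781  0.1314] tray [-0.0639 -0.12  ] yaw -0.002 F [ 0.1  0.2 -0.1] open 7.9
```

```bash
python3 -m inch '[[0,0.003,-0.02,0,0,0,8],[0,0.003,-0.04,0,0,0,8],[0,0.003,-0.06,0,0,0,8],[0,0.003,-0.075,0,0,0,8],[0,0.003,-0.088,0,0,0,8],[0,0.003,-0.095,0,0,0,8],[0,0.003,-0.098,0,0,0,8],[0,0.003,-0.098,0,0,0,8],[0,0.003,-0.098,0,0,0,8]]' >/dev/null; python3 -c "from h import *;report()"
```

```text
t 2.32 w [ 0.5088 -0.1751  0.0528] tray [-0.0627 -0.1171] yaw -0.0012 F [ 0.2  0.1 -0.4] open 8.1
```

```bash
python3 -m inch '[[0.006,0.0013,0,0,0,0,8],[0.012,0.0026,0,0,0,0,8],[0.018,0.0039,0,0,0,0,8],[0.024,0.0052,0,0,0,0,8],[0.03,0.0065,0,0,0,0,8],[0.036,0.0078,0,0,0,0,8],[0.042,0.0091,0,0,0,0,8],[0.048,0.0104,0,0,0,0,8],[0.054,0.0117,0,0,0,0,8],[0.06,0.013,0,0,0,0,8],[0.066,0.0143,0,0,0,0,8],[0.072,0.0156,0,0,0,0,8]]' >/dev/null
python3 - <<'E'
from h import *;report()
from plant import capture
import cv2,pickle
c=capture('wrist');pickle.dump(c,open('w2.pkl','wb'));cv2.imwrite('pics/w2.png',c['pixels'])
E
```

```text
t 3.32 w [ 0.5666 -0.1623  0.0523] tray [-0.0036 -0.1169] yaw -0.0011 F [ 0.1 -0.5  0.1] open 8.3
```

View pics/w2.png

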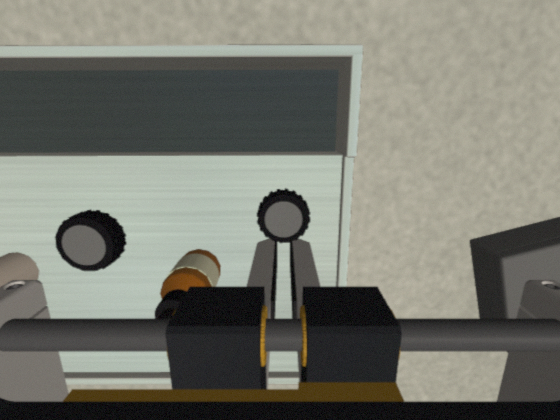

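The medium cap (284,215) sits centred in the finger cradle and the dropper (190,275) still stands, so I'll keep pushing.

```bash
python3 -m inch '[[0.006,0.0013,0,0,0,0,8],[0.012,0.0026,0,0,0,0,8],[0.018,0.0039,0,0,0,0,8],[0.024,0.0052,0,0,0,0,8],[0.03,0.0065,0,0,0,0,8],[0.036,0.0078,0,0,0,0,8],[0.042,0.0091,0,0,0,0,8],[0.048,0.0104,0,0,0,0,8],[0.054,0.0117,0,0,0,0,8],[0.06,0.013,0,0,0,0,8],[0.066,0.0143,0,0,0,0,8],[0.066,0.0143,0,0,0,0,8]]' >/dev/null
python3 - <<'E'
from h import *;report()
from plant import capture
import cv2,pickle
c=capture('wrist');pickle.dump(c,open('w3.pkl','wb'));cv2.imwrite('pics/w3.png',c['pixels'])
E
```

```text
t 4.37 w [ 0.6197 -0.1507  0.0523] tray [ 0.0508 -0.1167] yaw -0.0007 F [-1.2 -0.1 -0.9] open 8.4
```

View pics/w3.png

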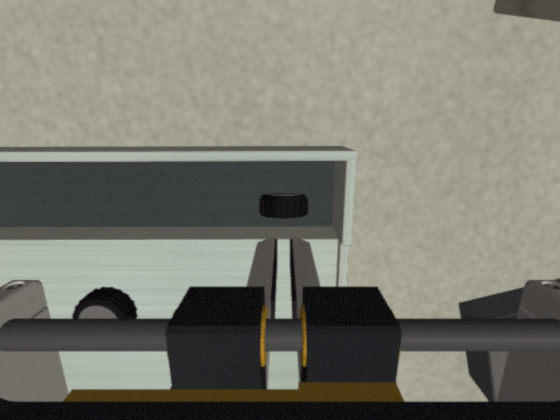

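The medium cap is in the gutter at (284,205), standing on edge. I'll back off, rise and go over to the large cap.

```bash
python3 -m inch '[[-0.015,-0.003,0,0,0,0,8],[-0.015,-0.003,0,0,0,0,8],[-0.015,-0.003,0.04,0,0,0,8],[-0.015,-0.003,0.08,0,0,0,8],[-0.015,-0.003,0.125,0,0,0,8],[-0.015,-0.003,0.125,0,0,0,8],[-0.06,0.04,0.125,0,0,0,8],[-0.1,0.08,0.125,0,0,0,8],[-0.137,0.122,0.125,0,0,0,8],[-0.137,0.122,0.125,0,0,0,8],[-0.137,0.122,0.125,0,0,0,8],[-0.137,0.122,0.125,0,0,0,8]]' >/dev/null
python3 - <<'E'
from h import *;report()
from plant import capture
import cv2,pickle
c=capture('wrist');pickle.dump(c,open('w4.pkl','wb'));cv2.imwrite('pics/w4.png',c['pixels'])
E
```

```text
t 5.42 w [ 0.5096 -0.0531  0.1529] tray [-0.0362  0.0019] yaw -0.0001 F [ 1.  -0.6 -0.4] open 8.0
```

View pics/w4.png

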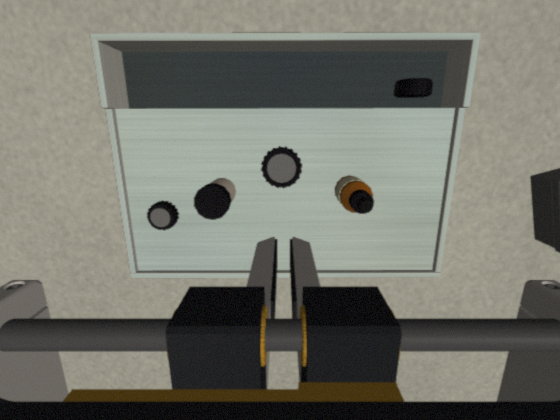

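The large cap is at (281,167), small (163,215), vial base around (220,192), dropper (358,198). The medium cap stays in the gutter at (413,87).

Run:
```python
import pickle;from h import *
c=pickle.load(open('w4.pkl','rb'));T=np.load('tray.npz')
for n,p in dict(edgeR=(451,107,.03),edgeL=(120,107,.03),large=(281,167,.045),small=(162,216,.043),medium=(413,87,.02),dropper=(361,202,.095),vial=(213,201,.079)).items():
    w=ray(c,*p);print(n,w.round(4),(T['M'].T@(w-T['o'])).round(4))
```

```text
edgeR [ 0.6322 -0.1815] [ 0.0565 -0.1495]
edgeL [0.5692 0.1089] [0.0563 0.1477]
large [ 0.5492 -0.0433] [0.0046 0.0031]
small [0.48   0.0566] [-0.042   0.1154]
medium [ 0.6429 -0.1464] [ 0.0744 -0.1174]
dropper [ 0.5429 -0.1066] [-0.015  -0.0574]
vial [0.5153 0.0053] [-0.0183  0.0578]
```

```bash
python3 -m inch '[[0,0.002,-0.03,0,0,0,10],[0,0.002,-0.06,0,0,0,10],[0,0.002,-0.085,0,0,0,10],[0,0.002,-0.105,0,0,0,10],[0,0.002,-0.118,0,0,0,10],[0,0.002,-0.125,0,0,0,10],[0,0.002,-0.125,0,0,0,10],[0,0.002,-0.125,0,0,0,10]]' >/dev/null;  python3 -c "from h import *;report()"; python3 -m inch '[[0.006,0.0013,0,0,0,0,10],[0.012,0.0026,0,0,0,0,10],[0.018,0.0039,0,0,0,0,10],[0.024,0.0052,0,0,0,0,10],[0.03,0.0065,0,0,0,0,10],[0.036,0.0078,0,0,0,0,10],[0.042,0.0091,0,0,0,0,10],[0.048,0.0104,0,0,0,0,10],[0.054,0.0117,0,0,0,0,10]]' >/dev/null
python3 - <<'E'
from h import *;report()
from plant import capture
import cv2,pickle
c=capture('wrist');pickle.dump(c,open('w5.pkl','wb'));cv2.imwrite('pics/w5.png',c['pixels'])
E
```

```text
t 6.13 w [ 0.5099 -0.0521  0.0527] tray [-0.0357  0.0029] yaw -0.0014 F [-0.1  0.4 -0.2] open 10.2
t 6.88 w [ 0.553  -0.0422  0.0522] tray [0.0085 0.0034] yaw -0.001 F [ 0.4 -0.2  0.8] open 10.1
```

View pics/w5.png

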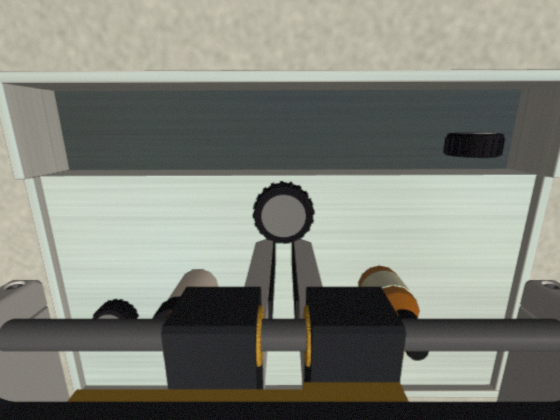

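The large cap (283,213) is cradled and centred; vial and dropper still stand.

```bash
python3 -m inch '[[0.006,0.0013,0,0,0,0,10],[0.012,0.0026,0,0,0,0,10],[0.018,0.0039,0,0,0,0,10],[0.024,0.0052,0,0,0,0,10],[0.03,0.0065,0,0,0,0,10],[0.036,0.0078,0,0,0,0,10],[0.042,0.0091,0,0,0,0,10],[0.048,0.0104,0,0,0,0,10],[0.051,0.011,0,0,0,0,10],[0.051,0.011,0,0,0,0,10]]' >/dev/null;  python3 -c "from h import *;report()"; python3 -m inch '[[-0.015,-0.003,0,0,0,0,8],[-0.015,-0.003,0,0,0,0,8],[-0.015,-0.003,0.04,0,0,0,8],[-0.015,-0.003,0.08,0,0,0,8],[-0.015,-0.003,0.125,0,0,0,8],[-0.015,-0.003,0.125,0,0,0,8],[-0.06,0.035,0.125,0,0,0,8],[-0.1,0.065,0.125,0,0,0,8],[-0.15,0.09,0.125,0,0,0,8],[-0.182,0.1065,0.125,0,0,0,8],[-0.182,0.1065,0.125,0,0,0,8],[-0.182,0.1065,0.125,0,0,0,8]]' >/dev/null
python3 - <<'E'
from h import *;report()
from plant import capture
import cv2,pickle
c=capture('wrist');pickle.dump(c,open('w6.pkl','wb'));cv2.imwrite('pics/w6.png',c['pixels'])
E
```

```text
t 7.77 w [ 0.5938 -0.0335  0.0522] tray [0.0502 0.0033] yaw -0.0009 F [ 0.1  0.6 -0.1] open 10.1
t 8.77 w [0.4473 0.0523 0.1529] tray [-0.0748  0.1181] yaw 0.0004 F [-0.8 -0.2  0.1] open 7.9
```

View pics/w6.png

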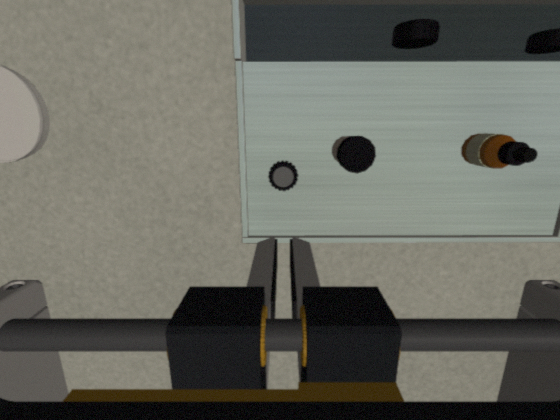

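The large cap is in the gutter at (415,33), and the small cap (283,176) lies straight ahead of the fingers. I'll descend and sweep it.

```bash
python3 -m inch '[[0,0,-0.03,0,0,0,7],[0,0,-0.06,0,0,0,7],[0,0,-0.085,0,0,0,7],[0,0,-0.105,0,0,0,7],[0,0,-0.118,0,0,0,7],[0,0,-0.125,0,0,0,7],[0,0,-0.125,0,0,0,7],[0,0,-0.125,0,0,0,7]]' >/dev/null;  python3 -c "from h import *;report()"; python3 -m inch '[[0.006,0.0013,0,0,0,0,7],[0.012,0.0026,0,0,0,0,7],[0.018,0.0039,0,0,0,0,7],[0.024,0.0052,0,0,0,0,7],[0.03,0.0065,0,0,0,0,7],[0.036,0.0078,0,0,0,0,7],[0.042,0.0091,0,0,0,0,7],[0.048,0.0104,0,0,0,0,7],[0.054,0.0117,0,0,0,0,7],[0.06,0.013,0,0,0,0,7],[0.066,0.0143,0,0,0,0,7],[0.072,0.0156,0,0,0,0,7]]' >/dev/null
python3 - <<'E'
from h import *;report()
from plant import capture
import cv2,pickle
c=capture('wrist');pickle.dump(c,open('w7.pkl','wb'));cv2.imwrite('pics/w7.png',c['pixels'])
E
```

```text
t 9.48 w [0.4483 0.0515 0.0527] tray [-0.074   0.1171] yaw -0.0014 F [ 0.1 -0.8  1.1] open 6.9
t 10.48 w [0.5058 0.0642 0.0523] tray [-0.0151  0.1174] yaw -0.001 F [ 0.7 -0.7  0.4] open 6.6
```

View pics/w7.png

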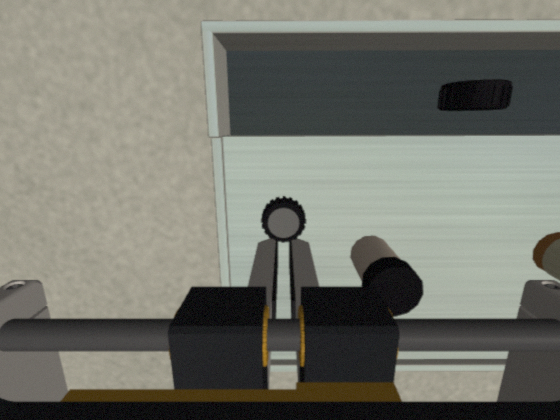

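The small cap (284,219) is cradled. I'll finish this push, then retreat clear and look from above.

```bash
python3 -m inch '[[0.0068,0.0015,0,0,0,0,7],[0.0136,0.003,0,0,0,0,7],[0.0204,0.0045,0,0,0,0,7],[0.0272,0.006,0,0,0,0,7],[0.034,0.0075,0,0,0,0,7],[0.0408,0.009,0,0,0,0,7],[0.0476,0.0105,0,0,0,0,7],[0.0544,0.012,0,0,0,0,7],[0.0612,0.0135,0,0,0,0,7],[0.068,0.015,0,0,0,0,7],[0.0748,0.016,0,0,0,0,7],[0.081,0.0174,0,0,0,0,7]]' >/dev/null;  python3 -c "from h import *;report()"; python3 -m inch '[[-0.015,-0.003,0,0,0,0,7],[-0.015,-0.003,0,0,0,0,7],[-0.015,-0.003,0.04,0,0,0,7],[-0.015,-0.003,0.08,0,0,0,7],[-0.015,-0.003,0.15,0,0,0,7],[-0.05,-0.003,0.15,0,0,0,7],[-0.1,-0.01,0.15,0,0,0,7],[-0.15,-0.01,0.15,0,0,0,7],[-0.2,-0.03,0.15,0,0,0,7],[-0.25,-0.05,0.15,0,0,0,7],[-0.25,-0.05,0.15,0,0,0,7],[-0.25,-0.05,0.15,0,0,0,7]]' >/dev/null
python3 - <<'E'
from h import *;report()
from plant import capture
import cv2,numpy as np
t=capture('top')['pixels'];s=capture('side')['pixels']
a=cv2.resize(t[130:290,100:500],(800,320),interpolation=cv2.INTER_CUBIC)
b=cv2.resize(s[150:290,180:380],(400,280),interpolation=cv2.INTER_CUBIC)
w=cv2.resize(capture('wrist')['pixels'],(373,280))
cv2.imwrite('pics/end.png',cv2.convertScaleAbs(np.vstack([a,np.hstack([b,w,np.zeros((280,27,3),np.uint8)])]),alpha=1.5,beta=15))
E
```

```text
t 11.53 w [0.5707 0.0781 0.0523] tray [0.0512 0.1172] yaw -0.0011 F [0.1 0.1 0.9] open 7.0
t 12.53 w [0.3696 0.0376 0.1731] tray [-0.1539  0.1202] yaw -0.0021 F [0.8 0.8 0.2] open 7.2
```

View pics/end.png

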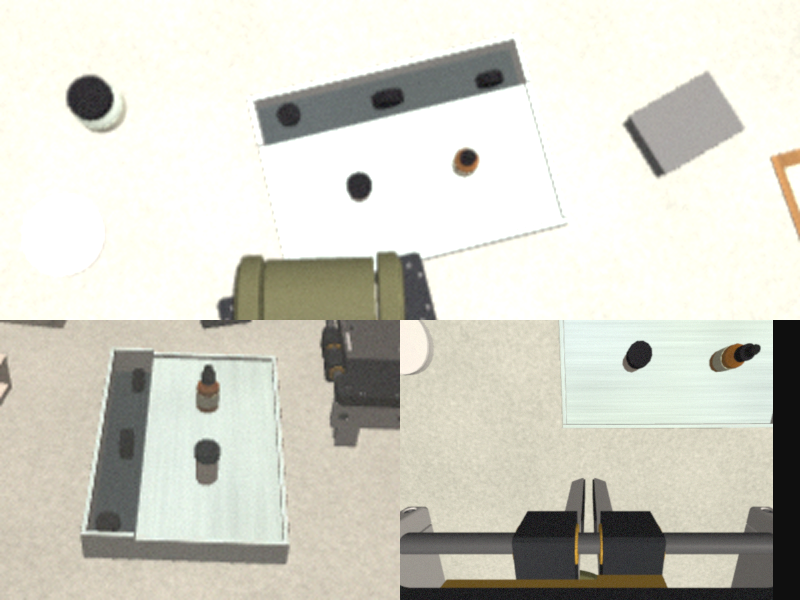

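The final view shows all three caps in the gutter: (288,114), (388,97) and (489,78). The vial, dropper, jar, dish and slide box are undisturbed, and the arm is clear, so I'll hand in.

```bash
python3 -c "from plant import hand_in;print(hand_in())"
```

```text
the job is handed in; nothing more can be done
None
```

I swept all three caps into the gutter, left the bottles and everything else standing where they were, and handed the job in after about 12.7 s of the 48 s; the hand-in gave no verdict.

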